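# Hang the drilling template on the jig's twin pins and turn the keeper over it

### The arm

A 6-joint arm with a two-finger parallel gripper is mounted at the origin on a cart in front of the work surface, level with it; the furniture and walls round the work are solid. World frame = base frame: x ahead of the robot, y to its left, z up, the work surface at z = 0. Lengths are in mm, angles in degrees, forces in N, time in s.
With the tool pointing down it reaches from about 350 to 850 mm from the base axis. Payload 8.1 kg.
Tool frame: the origin (TCP) lies between the finger pads; the fingertips stand ahead of it and the grasp point (between the pads) lies 2 mm behind it (nose_length is the z of the fingertips in the tool frame, in mm); z points along the fingers, y is the direction in which the jaws open and shut (so a half turn about z gives the same grasp; the last joint's range is limited). The gripper opens to 85 mm and grips with 20 to 120 N. Pads are 22 mm wide; open, the fingers measure 114 mm over their backs; the gripper's body (76 mm by 85 mm) begins 54 mm behind the grasp point. The pads swing forward as they close: fully open they stand 13 mm farther back than shut.
Start: joints at [58.648, 7.471, 85.268, -0, 87.261, -4.893], TCP at [267.317, 537.166, 248.292] pointing down, gripper open.
Joint ranges: [-169.43, 169.43], [-51.17, 129.36], [1.28, 143.12], [-76.62, 256.62], [0, 156.53], [-152.29, 152.29]. Speed limits (degrees/s): [136.94, 136.94, 159.86, 180, 180, 180].

### API

Orientations are given as [roll, pitch, yaw] about the fixed x, y, z axes, in that order (R = Rz(yaw) Ry(pitch) Rx(roll)).
In Python, from bench import * gives the robot as it stands.
- The arm moves only by the tool jog_arm, never from a script. Its argument "plan" is a list of rows, each a list of 3 entries, a list of its own where there are three numbers: the turn, a rotation vector about the tool's x, y, z in degrees, then the shift along the tool's x, y, z in m, then the gripper's target within -1 to 1 (fully open at 1, half-way at 0, shut at -1). A call has 1 to 12 rows; each row is the pose to reach, as a shift and turn from the pose commanded when the call began, along the tool's axes at that moment; what a row does not reach only later rows make up. A row lasts 1/8 s, in which the tool goes at most 62.5 mm and 10.7 degrees, less where a joint would pass 70% of its speed; a pose out of reach is approached as far as the arm can. A call with a gripper value outside its range is refused whole. The fingers move at their own pace and stop on an object; "force" is the grip in N (left out, the last holds). Time passes only in rows, so rows that repeat a pose let the fingers close. It gives the time, the measured TCP pose, the force and the opening at its end, in the units of the state.
- sense(): the state, without advancing time (a new reading comes with each control period).
- snapshot(name): name is "side" or "top" or "wrist"; returns (picture, depth): 480x640x3 uint8, blue, green, red; 480x640 float32, mm along the optical axis (not along the pixel's ray), 0 where there is no reading.
- camera_info(name): a dict with "fov_y" (degrees; the focal length in pixels is half the picture's height over the tangent of half this angle, whatever the lens; pixels are square), "cx", "cy" (the principal point, pixels), "dist_coeffs" ([k1, k2, p1, p2, k3] as OpenCV has them; the pictures are not rectified), "origin" and "orientation" of the camera in the world. Camera axes: x right, y down, z forward; pixel columns grow to the right and rows downward; lengths in mm; the calibration is good to about 2 mm. A picture is of the moment at which its call begins: read the wrist's pose just before it. camera_info takes no time and is no camera call; for the wrist camera it gives the pose at the moment of the call.
- hand_in(): hands the job in, once; it reports no verdict.
The state is a dict: "time": time; "joint_pos": joint angles; "qd": joint speeds; "joint_efforts": joint torques, N m; "tool_pos": TCP position; "tcp_rot": TCP orientation; "ft_force": force on the tool from outside, world axes, zero at the start; "wrist_torque": the same for the moment, N m; "finger_gap": finger opening in mm.
Only numpy, scipy, OpenCV 4.12 (cv2) and the standard library are available. Lean on these libraries where they do the work, as an engineer would, in place of code of your own. Each camera call takes 0.05 s, during which the arm holds its last target.

### The job

Pick up the drilling template by its handle, hang it on the two pins of the drilling jig so that both holes go on together and it lies fully down and flat on the pin bar, and only then turn the red keeper all the way shut over its edge. The pin bar may be clamped a little to either side of the jig's middle, so feel for the pins with light pressure (stay under 30 newtons) and never force or drop the plate onto them. Leave the other things on the bench where they are.

Things in the scene. Friction and masses are not known exactly. Their poses are not given: they have to be found in the camera images.
- template_grip (a point): Loose drilling template, 160-260 g: aluminium plate 60 x 150 x 6 mm (x, y, z) with a dark wooden bridge handle. Point: centre of the handle bar, 14 mm wide (x), 64 long (y), 18 high, 42 mm above the plate's underside (bar top 51). Two 10 mm through holes on the plate's y axis, 50 mm either side of the point. z up; half a turn makes no difference. It lies on a low wooden riser, 110 x 180 mm, 60 mm high.
- jig: Fixed drilling jig: plywood board (x -70 to 45 mm, y +-90, on feet, top 24 above the bench) with an aluminium rail along y; origin on the bench under the rail's middle, keeper on the -x side, z up. On the rail a dark pin bar, 24 x 136 mm, bears two upright 8 mm steel pins at x = 0, 100 mm apart along y, tips slightly tapered. The bar is sprung: above about 3 N it sinks 1 mm per 4 N, to a hard stop at 5 mm, and rises again.
- jig_seat (a point): Middle of the jig's rail (x = y = 0) at the height of the pin bar's top, where the plate's underside seats: 48 mm above the bench; pin tips are 18 mm higher. The bar is clamped as last used: the mid-point between the pins lies anywhere from 11 mm to -11 mm along the jig's y from here, NOT measured. Seated, the handle point is 42 mm above this height, pins with 1 mm play.
- keeper (a joint): Red keeper bar, 14 mm wide, 57 to 63 mm above the bench, on a post at jig x = -48, y = 0 mm. 0 rad = open: nose to the jig's +y, knob end to -y, clear of the plate. Turns clockwise seen from above to a stop at 1.57 rad = shut: nose to +x, 16 mm over the plate's edge and 3 mm above a seated plate, knob end to -x. Light friction (about 1 N at the knob) keeps it where it is left.
- keeper_knob (a point): Middle of the black upright knob on the keeper's tail: 15 mm across, from 62 to 92 mm above the bench, this point at 80 mm; 37 mm from the keeper's pivot axis. Pinch it from above across the jig's y and lead it round in an arc.
- lamp_lens (a point): Centre of the round black magnifier lamp head, fixed, 150 mm across and nearly level, 0.17 to 0.25 m above the bench. A solid obstacle beyond the way from the riser to the jig: carry the template round it on the robot's side.
- template: The same template, origin at the centre of the plate's underside; same axes as the handle point.
- brush_cup_c (a point): Bystander, loose: small grey plastic cup, 45 mm wide, 45 mm tall; the point is its centre, 22 mm above its foot. Leave it alone.
- paint_01_c (a point): Bystander, loose: paint bottle with dark blue body and black cap, 34 mm wide, 68 mm tall; the point is its centre, 34 mm above its foot. Leave it alone.
- water_bottle_c (a point): Bystander, loose: white squeeze bottle, 44 mm wide, 160 mm tall; the point is its centre, 80 mm above its foot. Leave it alone.
- tape_orange_c (a point): Bystander, loose: roll of orange masking tape lying flat, 72 mm wide, 18 mm thick; the point is its centre, 9 mm above its foot. Leave it alone.
- tip_carton_c (a point): Bystander, loose: small printed carton, 45 x 58 x 52 mm; the point is its centre, 26 mm above its foot. Leave it alone.
- sprue_cutter_c (a point): Bystander, loose: black-handled sprue cutters lying flat, 48 x 113 x 12 mm; the point is its centre, 6 mm above its foot. Leave it alone.

How it is judged (in metres and radians):
On the way:
1. the template lies fully down on the pin bar with both pins in its holes, the keeper still open (z of template_grip in the frame of jig between 0.085 and 0.0917 m and x of template_grip in the frame of jig between -0.004 and 0.004 m and y of template_grip in the frame of jig between -0.016 and 0.016 m and angle between the y axis of template_grip and the y axis of jig, either way round below 0.07 rad and angle between template_grip's own z axis and vertical below 0.03 rad and value of joint keeper below 0.6 rad), for 0.2 s.
At the end, for the whole second after the job is handed in: Template on both pins, flat on the pin bar: handle point 85 to 91.7 mm above the bench, within 4 mm of the jig's middle in x and 16 mm in y, aligned to 0.07 rad, level to 0.03 rad; keeper shut over its edge (past 1.4 rad); all stays so when let go (z of template_grip in the frame of jig between 0.085 and 0.0917 m and x of template_grip in the frame of jig between -0.004 and 0.004 m and y of template_grip in the frame of jig between -0.016 and 0.016 m and angle between the y axis of template_grip and the y axis of jig, either way round below 0.07 rad and angle between template_grip's own z axis and vertical below 0.03 rad and value of joint keeper above 1.4 rad); the robot touches nothing.
It fails at once if the template is pressed or knocked against the jig with more than 30 N (contact force between template and jig above 30 N).
It fails at once if a bystander is moved by more than 25 mm (distance of any of brush_cup_c, paint_01_c, water_bottle_c, tape_orange_c, tip_carton_c, sprue_cutter_c from where it was at the start of the episode above 0.025 m).
It also fails if it takes over 67 s, if anything falls off the work surface, if the arm or the gripper's body presses on something with over 40 N, if the wrist force passes 120 N, or if a joint passes its speed limit or range.

## Working session

There is one attempt and no reset: what is moved stays moved. The work goes in short steps, Python scripts to look and compute and a tool call to move; the robot and the scene stay as the last step left them, time stands still between calls to the robot, and variables do not carry over. Pictures are saved under pics/ and viewed, and the job is handed in when it is done.

Besides the shell and the picture viewer there is one more tool, called after "Call:" in YAML: its name, and indented under it one key for each argument. jog_arm: Moves the arm, as the interface text tells. Its arguments: {"type":"object","properties":{"plan":{"type":"array","items":{"type":"array"}},"force":{"type":"number"}},"required":["plan"]}

```bash
ls; mkdir -p pics; python3 - <<'E'
from bench import *
import cv2,json,numpy as np
print(sense())
for n in ("side","top","wrist"):
    print(n,camera_info(n))
    p,d=snapshot(n)
    cv2.imwrite(f"pics/{n}0.png",p); np.save(f"pics/{n}0.npy",d)
E
```

```text
pics
{'time': 0.0, 'joint_pos': array([ 5.86492753e+01,  7.51395699e+00,  8.53283646e+01,  1.57853950e-03,
        8.72599218e+01, -4.89307507e+00]), 'qd': array([ 0.07791158,  0.09601633, -0.00796267,  0.01191059, -0.00705957,
       -0.00483364]), 'joint_efforts': array([ 1.64413694e-03, -5.69396245e+01, -5.00552237e+01, -2.67085170e-04,
        1.47448678e-02, -3.05989192e-05]), 'tool_pos': array([267.03294946, 536.74523106, 247.26515044]), 'tcp_rot': array([-1.79898264e+02, -1.02918526e-02,  1.53542264e+02]), 'ft_force': array([ 0.11096232, -0.2644542 ,  0.32746497]), 'wrist_torque': array([-0.02764781,  0.02015183, -0.00908792]), 'finger_gap': 84.92854826490398}
side {'fov_y': 42.9142885474065, 'cx': 323.9743315598548, 'cy': 244.95423238208755, 'dist_coeffs': array([-0.12181199,  0.        ,  0.        ,  0.        ,  0.        ]), 'origin': array([583.36161528, 806.52212907, 942.04864681]), 'orientation': array([-127.30205546,   -0.26842619,  178.13864749])}
top {'fov_y': 51.745982490020666, 'cx': 324.6522376044799, 'cy': 239.74095652863875, 'dist_coeffs': array([-0.10856985,  0.        ,  0.        ,  0.        ,  0.        ]), 'origin': array([ 352.56559449, -234.78915209, 1244.31987315]), 'orientation': array([-169.96484032,   -0.67625235,  -89.20433866])}
wrist {'fov_y': 69.47313579968545, 'cx': 320.41218195351263, 'cy': 242.7853306784701, 'dist_coeffs': array([-0.00531749,  0.        ,  0.        ,  0.        ,  0.        ]), 'origin': array([196.58111762, 571.52197063, 372.59159155]), 'orientation': array([1.62119478e+02, 5.27097048e-02, 6.34714580e+01])}
```

View pics/side0.png

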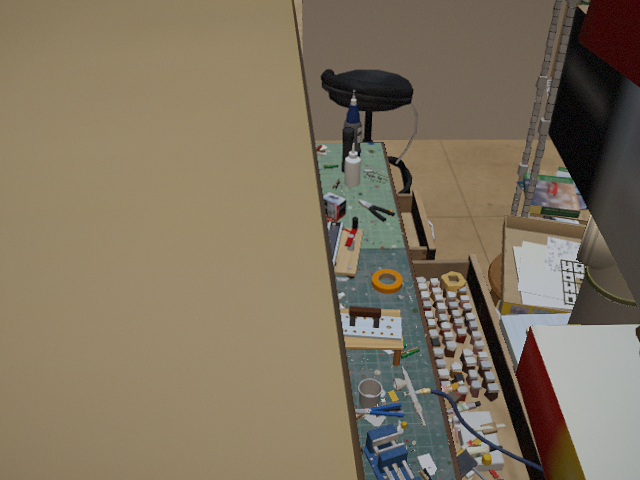

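View pics/top0.png

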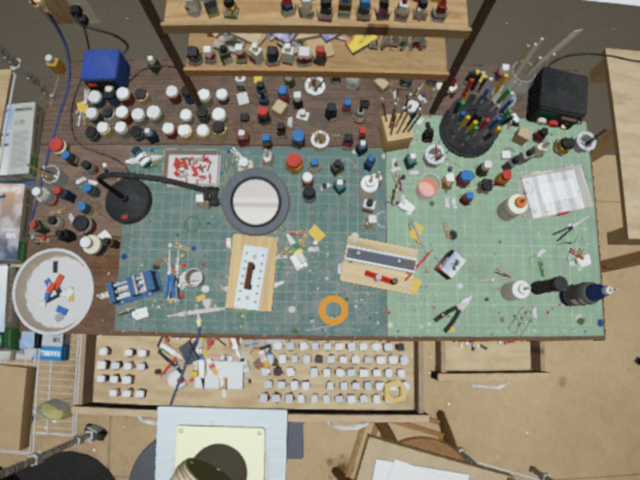

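View pics/wrist0.png

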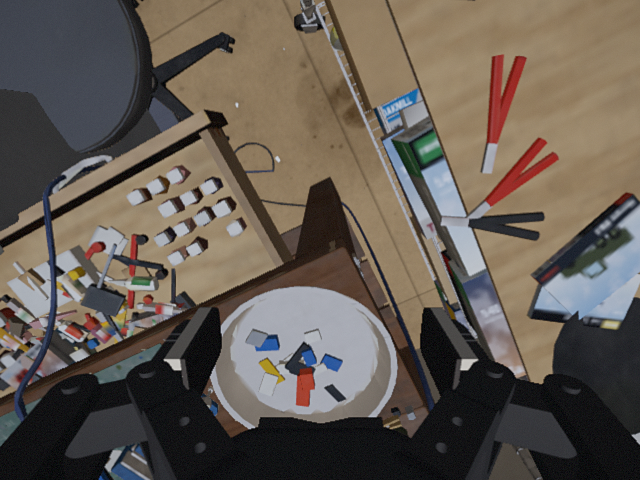

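```bash
cat > h.py <<'E'
from bench import *
import cv2,numpy as np
from scipy.spatial.transform import Rotation as R
def KD(ci):
    f=240/np.tan(np.radians(ci['fov_y']/2))
    return np.array([[f,0,ci['cx']],[0,f,ci['cy']],[0,0,1.]]),np.array(ci['dist_coeffs'])
def rot(ci): return R.from_euler('xyz',ci['orientation'],degrees=True).as_matrix()
def ray(ci,uv):
    K,D=KD(ci); u=cv2.undistortPoints(np.array(uv,float).reshape(-1,1,2),K,D).reshape(-1,2)
    return np.c_[u,np.ones(len(u))]@rot(ci).T
def onplane(ci,uv,z):
    r=ray(ci,uv); o=np.array(ci['origin']); return o+r*((z-o[2])/r[:,2])[:,None]
def proj(ci,X):
    K,D=KD(ci); M=rot(ci).T; X=np.atleast_2d(np.array(X,float))
    return cv2.projectPoints(X,cv2.Rodrigues(M)[0],-M@np.array(ci['origin']),K,D)[0].reshape(-1,2)
def cloud(ci,d,uv):
    uv=np.array(uv); r=ray(ci,uv); return np.array(ci['origin'])+r*d[uv[:,1],uv[:,0]][:,None]
E
python3 - <<'E'
from h import *
ci=camera_info("top")
print(proj(ci,[[0,0,0],[267,537,248],[400,0,0],[400,300,0]]))
uv=[(249,273),(380,278),(255,202),(380,260)]
print(onplane(ci,uv,50).round(0))
p=cv2.imread("pics/top0.png"); c=p[220:330,210:430]; cv2.imwrite("pics/topc.png",cv2.resize(c,None,fx=3.6,fy=3.6,interpolation=cv2.INTER_CUBIC))
s=cv2.imread("pics/side0.png"); c=s[190:360,310:430]; cv2.imwrite("pics/sidec.png",cv2.resize(c,None,fx=3.5,fy=3.5,interpolation=cv2.INTER_CUBIC))
d=np.load("pics/top0.npy"); print(cloud(ci,d,uv).round(0)); print(cloud(ci,d,[(205,455),(350,180),(60,290)]))
E
```

```text
[[219.60027368 471.15078499]
 [-47.91001258 356.41092418]
 [225.31178488 306.19263965]
 [108.83006173 303.33797018]]
[[ 479.  -64.   50.]
 [ 472. -382.   50.]
 [ 657.  -71.   50.]
 [ 516. -382.   50.]]
[[ 473.  -73.  114.]
 [ 471. -380.   64.]
 [ 615.  -94.  214.]
 [ 516. -382.   48.]]
[[  70.47236836    8.31222017  130.61639556]
 [ 731.64538154 -310.30848419    3.52638248]
 [ 428.41195844  417.52420642   31.5483855 ]]
```

View pics/topc.png

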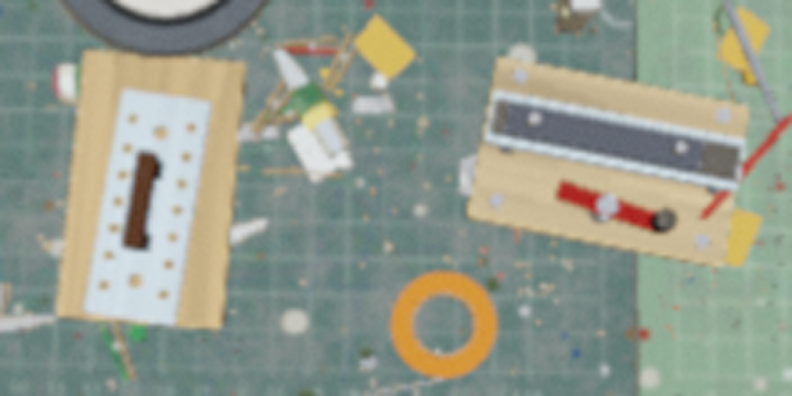

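View pics/sidec.png

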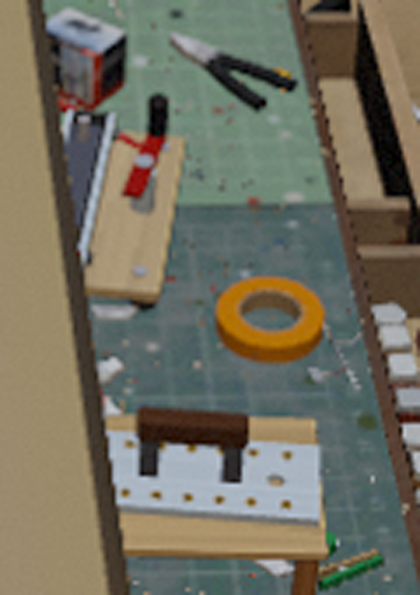

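```bash
python3 - <<'E'
from h import *
ci=camera_info("top")
f=lambda x,y:(210+(x+.5)/3.6-.5,220+(y+.5)/3.6-.5)
# plate corners z66
def show(n,pts,z):
    X=onplane(ci,[f(*q) for q in pts],z); print(n,X[:,:2].round(1).tolist()); return X
c=show("plate",[(122,90),(210,100),(176,323),(84,310)],66); print(c.mean(0))
a=(c[0]+c[1]-c[2]-c[3])[:2]; print("plate long yaw",np.degrees(np.arctan2(a[1],a[0])))
h=show("bar",[(148,155),(135,245)],111); print(h.mean(0),h[1]-h[0])
h=show("holes",[(160,132),(134,281)],66); print(h.mean(0),h[1]-h[0])
h=show("pins",[(534,118),(681,147)],66); d=h[1]-h[0]; print(h.mean(0),np.linalg.norm(d),np.degrees(np.arctan2(d[1],d[0])))
h=show("board",[(497,57),(748,103),(716,268),(468,217)],24); print(h.mean(0))
h=show("rail",[(495,93),(744,142),(736,186),(488,141)],47);print(h.mean(0))
h=show("keeper ends, post",[(562,191),(606,206)],63);h=show("knob",[(664,221)],92)
d=np.load("pics/top0.npy")
p=cv2.imread("pics/top0.png")
# lamp cloud
yy,xx=np.mgrid[150:250,205:300]; uv=np.c_[xx.ravel(),yy.ravel()]
C=cloud(ci,d,uv); m=(C[:,2]>160)&(C[:,2]<280); print("lamp",C[m].min(0),C[m].max(0),C[m].mean(0))
for n in [(333,310)]: print("tape",onplane(ci,[n],9))
s=sense(); print(s['tool_pos'],s['tcp_rot'])
E
```

```text
plate [[546.1, -49.9], [540.3, -109.4], [391.5, -91.7], [398.9, -30.7]]
[469.21208057 -70.42684232  66.        ]
plate long yaw -7.108649857450442
bar [[496.8, -75.5], [438.9, -69.4]]
[467.83156135 -72.42991504 111.        ] [-57.84337762   6.12824771   0.        ]
holes [[518.1, -76.6], [418.6, -63.0]]
[468.33453817 -69.81994228  66.        ] [-99.51826062  13.58526759   0.        ]
pins [[531.5, -326.6], [513.4, -425.3]]
[ 522.44490414 -375.91987095   66.        ] 100.39351894303138 -100.41891277872467
board [[580.5, -303.9], [550.7, -479.5], [435.6, -455.5], [468.5, -284.6]]
[ 508.8186879 -380.8771555   24.       ]
rail [[551.2, -301.4], [520.0, -471.7], [489.8, -465.7], [518.1, -296.8]]
[ 519.78672964 -383.88716256   47.        ]
keeper ends, post [[483.0, -345.6], [473.4, -375.1]]
knob [[461.1, -409.5]]
lamp [ 543.66089183 -166.71042306  192.50440129] [686.33183476  10.97624252 248.29744982] [614.81660739 -89.31981456 222.02561072]
tape [[ 394.8310031 -269.4823756    9.       ]]
[267.11004155 536.82981772 247.49470705] [-1.79919565e+02 -7.24152724e-03  1.53540969e+02]
```

```bash
cat >> h.py <<'E'
def plan(targets,cur=None):
    """targets: list of (x,y,z,yaw) tool down; prints shift(m)/turn from the commanded pose"""
    s=sense()
    p0,r0=(s['tool_pos'],s['tcp_rot']) if cur is None else (np.array(cur[:3]),[180,0,cur[3]])
    M=R.from_euler('xyz',r0,degrees=True)
    for t in targets:
        T=R.from_euler('xyz',[180,0,t[3]],degrees=True)
        print([ (M.inv()*T).as_rotvec(degrees=True).round(2).tolist(), (M.inv().apply(np.array(t[:3])-p0)/1000).round(4).tolist()])
E
python3 - <<'E'
from h import *
import bench; print([n for n in dir(bench) if not n.startswith('_')])
plan([(460,-71,235,173)],cur=[267.317,537.166,248.292,153.54])
E
```

```text
['PlanningError', 'camera_info', 'hand_in', 'nose_length', 'sense', 'snapshot']
[[0.0, 0.0, -19.46], [-0.4435, -0.4586, 0.0133]]
```

Call:
jog_arm:
  plan:
    - [[0,0,-10],[-0.222,-0.229,0.0],1]
    - [[0,0,-19.5],[-0.4435,-0.4586,0.0133],1]
    - [[0,0,-19.5],[-0.4435,-0.4586,0.0133],1]
    - [[0,0,-19.5],[-0.4435,-0.4586,0.0133],1]
    - [[0,0,-19.5],[-0.4435,-0.4586,0.0133],1]
    - [[0,0,-19.5],[-0.4435,-0.4586,0.0133],1]
    - [[0,0,-19.5],[-0.4435,-0.4586,0.0133],1]
    - [[0,0,-19.5],[-0.4435,-0.4586,0.0133],1]
    - [[0,0,-19.5],[-0.4435,-0.4586,0.0133],1]
    - [[0,0,-19.5],[-0.4435,-0.4586,0.0133],1]
    - [[0,0,-19.5],[-0.4435,-0.4586,0.0133],1]
    - [[0,0,-19.5],[-0.4435,-0.4586,0.0133],1]
  force: 40

```text
time: 1.65
tool_pos: [459.8, -71.4, 234.6]
tcp_rot: [180.0, -0.1, 172.9]
ft_force: [-0.4, -0.1, 0.2]
finger_gap: 85.7
```

```bash
python3 - <<'E'
from h import *
import bench; print(bench.nose_length if not callable(bench.nose_length) else bench.nose_length())
import json
ci=camera_info("wrist"); p,d=snapshot("wrist"); cv2.imwrite("pics/w1.png",p); np.save("pics/w1.npy",d)
json.dump({k:np.array(v).tolist() for k,v in ci.items()},open("pics/w1.json","w")); print(sense()['tool_pos'],sense()['tcp_rot'])
E
```

```text
17.0
[459.72170085 -70.44549694 234.69256448] [ 1.79962462e+02 -5.25409655e-02  1.73012975e+02]
```

View pics/w1.png

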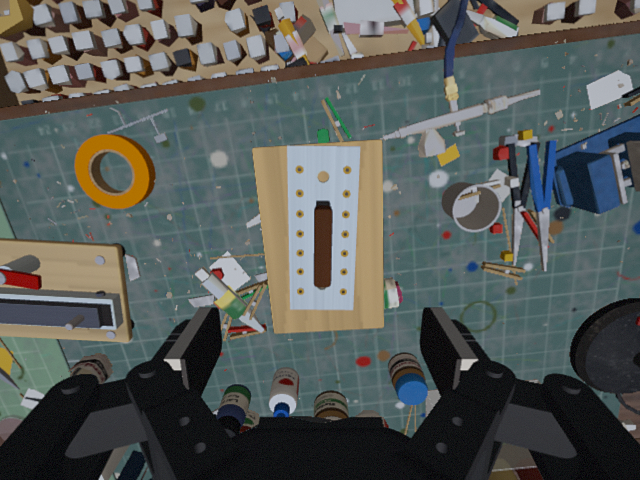

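```bash
python3 - <<'E'
from h import *
import json
ci=json.load(open("pics/w1.json")); p=cv2.imread("pics/w1.png")
hsv=cv2.cvtColor(p,cv2.COLOR_BGR2HSV)
m=np.zeros(p.shape[:2],np.uint8); m[140:325,265:380]=255
pl=cv2.inRange(p,(180,170,160),(255,255,255))&m
c=max(cv2.findContours(pl,0,2)[0],key=cv2.contourArea)
b=cv2.boxPoints(cv2.minAreaRect(c)); X=onplane(ci,b,66); print("plate",b.round(1).tolist(),X.mean(0))
e=[X[1]-X[0],X[2]-X[1]]; print([ (np.linalg.norm(v).round(1),np.degrees(np.arctan2(v[1],v[0])).round(2)) for v in e])
dk=cv2.inRange(hsv,(0,60,20),(15,255,130))&m
dk[:195]=0; dk[295:]=0
c=max(cv2.findContours(dk,0,2)[0],key=cv2.contourArea); b=cv2.boxPoints(cv2.minAreaRect(c)); print("bar",cv2.boundingRect(c))
x,y,w,h=cv2.boundingRect(c)
# bar top edges per row
Xl=onplane(ci,[(x,y),(x+w,y+h)],111);print(b.round(1).tolist(), onplane(ci,b,111).round(1).tolist(),onplane(ci,b,111).mean(0))
cv2.imwrite("pics/w1c.png",cv2.resize(p[140:340,240:400],None,fx=3,fy=3,interpolation=cv2.INTER_CUBIC))
E
```

```text
plate [[287.0, 146.0], [359.0, 146.0], [359.0, 309.0], [287.0, 309.0]] [467.3789354  -70.37569198  66.        ]
[(np.float64(58.9), np.float64(82.85)), (np.float64(149.5), np.float64(-5.19))]
bar (314, 205, 18, 83)
[[313.8999938964844, 286.8999938964844], [315.1000061035156, 204.8000030517578], [331.3999938964844, 205.10000610351562], [330.20001220703125, 287.20001220703125]] [[496.8, -81.6, 111.0], [431.8, -72.2, 111.0], [433.5, -60.4, 111.0], [498.6, -68.9, 111.0]] [465.18743373 -70.80304679 111.        ]
```

View pics/w1c.png

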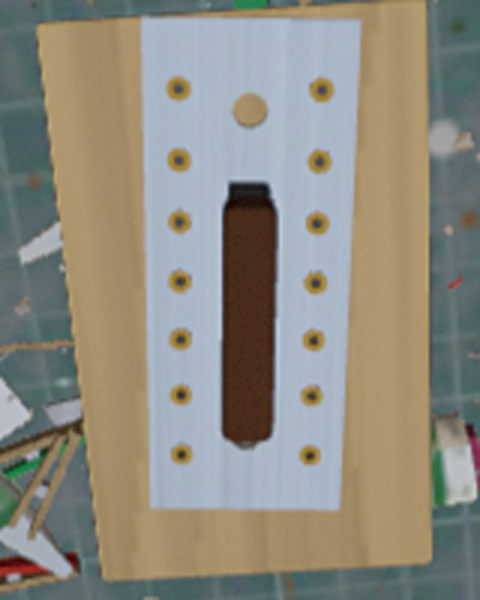

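```bash
python3 - <<'E'
from h import *
import json
ci=json.load(open("pics/w1.json"))
f=lambda q:(240+(q[0]+.5)/3-.5,140+(q[1]+.5)/3-.5)
def S(n,pts,z):
    X=onplane(ci,[f(q) for q in pts],z); print(n,X[:,:2].round(1).tolist(),X.mean(0).round(1)); return X
def ang(v): return np.degrees(np.arctan2(v[1],v[0])).round(2)
X=S("plate",[(142,17),(360,20),(341,509),(151,508)],66); print(ang(X[2]+X[3]-X[0]-X[1]),[np.linalg.norm(X[i]-X[i-1]).round(1) for i in range(4)])
X=S("bar",[(223,205),(277,205),(272,438),(222,438)],111); print(ang(X[2]+X[3]-X[0]-X[1]),[np.linalg.norm(X[i]-X[i-1]).round(1) for i in range(4)])
X=S("screws",[(179,89),(322,90),(310,455),(181,455)],66); print(ang(X[2]+X[3]-X[0]-X[1]))
X=S("hole",[(249,111)],66)
plan([(467,-71.5,130,172.5),(467,-71.5,100,172.5)],cur=[460,-71,235,173])
E
```

```text
plate [[389.1, -90.4], [397.2, -31.5], [545.5, -50.9], [537.6, -110.6]] [467.3 -70.9  66. ]
-7.61 [np.float64(149.9), np.float64(59.5), np.float64(149.5), np.float64(60.2)]
bar [[434.1, -73.3], [435.7, -60.2], [497.3, -68.7], [495.7, -81.7]] [465.7 -71.  111. ]
-7.74 [np.float64(62.2), np.float64(13.2), np.float64(62.2), np.float64(13.1)]
screws [[409.4, -83.2], [414.7, -43.7], [525.5, -58.7], [520.5, -98.6]] [467.5 -71.   66. ]
-7.8
hole [[417.9, -64.6]] [417.9 -64.6  66. ]
[[0.0, -0.0, 0.5], [-0.007, 0.0004, 0.105]]
[[0.0, -0.0, 0.5], [-0.007, 0.0004, 0.135]]
```

Call:
jog_arm:
  plan:
    - [[0,0,0.7],[-0.007,0.0,0.06],1]
    - [[0,0,0.7],[-0.007,0.0,0.11],1]
    - [[0,0,0.7],[-0.007,0.0,0.135],1]
    - [[0,0,0.7],[-0.007,0.0,0.135],1]
    - [[0,0,0.7],[-0.007,0.0,0.135],-1]
    - [[0,0,0.7],[-0.007,0.0,0.135],-1]
    - [[0,0,0.7],[-0.007,0.0,0.135],-1]
    - [[0,0,0.7],[-0.007,0.0,0.135],-1]
    - [[0,0,0.7],[-0.007,0.0,0.135],-1]
    - [[0,0,0.7],[-0.007,0.0,0.135],-1]
    - [[0,0,0.7],[-0.007,0.0,0.135],-1]
    - [[0,0,0.7],[-0.007,0.0,0.135],-1]
  force: 60

```text
time: 3.2
tool_pos: [467.4, -71.9, 100.7]
tcp_rot: [180.0, 0.1, 172.3]
ft_force: [-2.1, 2.5, 6.3]
finger_gap: 12.9
```

Call:
jog_arm:
  plan:
    - [[0,0,0],[0,0,-0.02],-1]
    - [[0,0,0],[0,0,-0.04],-1]
    - [[0,0,0],[0,0,-0.06],-1]
    - [[0,0,0],[0,0,-0.06],-1]
    - [[0,0,0],[0.03,0,-0.06],-1]
    - [[0,0,0],[0.05,0,-0.06],-1]
    - [[0,0,0],[0.06,0,-0.06],-1]
    - [[0,0,0],[0.06,0,-0.06],-1]
    - [[0,0,0],[0.06,0,-0.06],-1]

```text
time: 4.32
tool_pos: [408.0, -64.0, 160.0]
tcp_rot: [-180.0, 0.0, 172.3]
ft_force: [0.4, -1.0, -1.7]
finger_gap: 12.8
```

```bash
python3 - <<'E'
from h import *
print(sense())
ci=camera_info("wrist"); p,d=snapshot("wrist"); cv2.imwrite("pics/w2.png",p); np.save("pics/w2.npy",d)
import json
json.dump({k:np.array(v).tolist() for k,v in ci.items()},open("pics/w2.json","w"))
E
```

```text
{'time': 4.325, 'joint_pos': array([-1.60369368e+01, -1.96828350e+01,  1.19801396e+02,  1.84294745e-03,
        7.98553405e+01, -9.83712325e+01]), 'qd': array([ 0.12935934,  0.35002868, -0.43469737, -0.06531006,  0.15370196,
       -0.0175373 ]), 'joint_efforts': array([-6.11426789e-03, -3.21065068e+01, -4.94663715e+01, -4.27085732e-03,
        4.65114147e-02, -1.36674658e-03]), 'tool_pos': array([408.01014058, -63.99508841, 159.96773885]), 'tcp_rot': array([-1.79997995e+02,  2.60840754e-02,  1.72333972e+02]), 'ft_force': array([ 0.42055045, -0.98812455, -1.70066658]), 'wrist_torque': array([ 0.02647097, -0.04340158, -0.00775386]), 'finger_gap': 12.79981138142298}
```

View pics/w2.png

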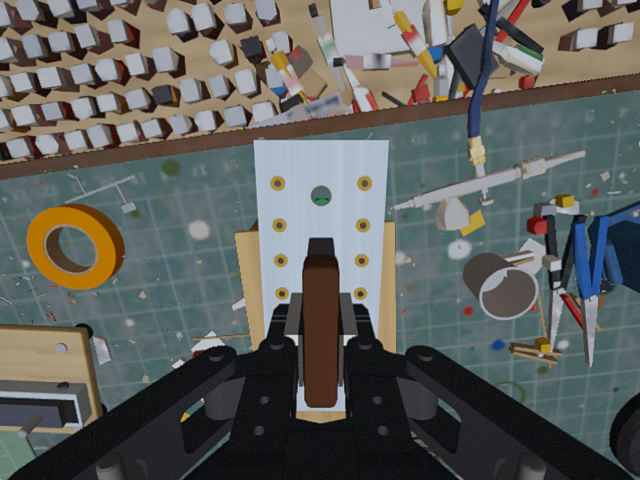

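```bash
python3 - <<'E'
from h import *
import json
ci=json.load(open("pics/w2.json")); d=np.load("pics/w2.npy"); p=cv2.imread("pics/w2.png")
yy,xx=np.mgrid[150:280,268:375]; uv=np.c_[xx.ravel(),yy.ravel()]; C=cloud(ci,d,uv)
m=(p[uv[:,1],uv[:,0]].min(1)>160); C=C[m]; print(np.median(C,0))
A=np.c_[C[:,:2]-C[:,:2].mean(0),np.ones(len(C))]; k=np.linalg.lstsq(A,C[:,2],rcond=None)[0]; print("slopes",k)
z=k[2]
pts=[(254.5,140.5),(389.5,140.5),(320.8,195.5),(278,183.5),(364.5,183.5),(279,225.5),(363.5,225.5)]
X=onplane(ci,pts,126); 
T=R.from_euler('xyz',[180,0,172.33],degrees=True)
print(T.inv().apply(X-np.array([408.01,-63.995,159.97])).round(1))
cv2.imwrite("pics/w2c.png",cv2.resize(p[130:420,230:410],None,fx=2,fy=2,interpolation=cv2.INTER_CUBIC))
E
```

```text
[364.24869859 -56.9332997  124.92678798]
slopes [-8.02923115e-02  1.47601553e-02  1.25639871e+02]
[[ 74.8 -29.5  34. ]
 [ 74.8  30.1  34. ]
 [ 50.3  -0.3  34. ]
 [ 55.9 -19.9  34. ]
 [ 55.9  19.7  34. ]
 [ 36.  -20.2  34. ]
 [ 36.   20.   34. ]]
```

View pics/w2c.png

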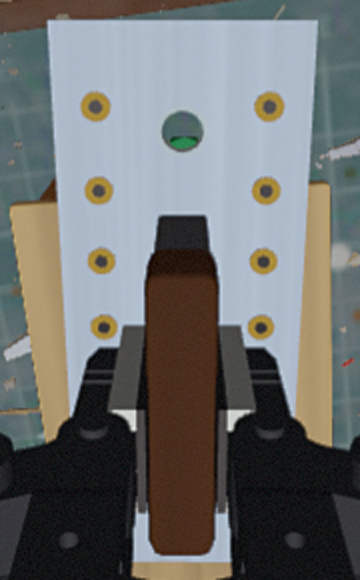

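```bash
python3 - <<'E'
from h import *
import json
for n,(r0,r1,c0,c1) in {"w1":(150,200,292,312),"w2":(145,270,290,312)}.items():
    ci=json.load(open(f"pics/{n}.json")); d=np.load(f"pics/{n}.npy")
    for r in range(r0,r1,15):
        uv=[(c,r+j) for c in range(c0,c1) for j in range(5)]; C=cloud(ci,d,uv); print(n,r,np.median(C,0).round(1),C[:,2].std().round(2))
E
```

```text
w1 150 [395.8 -79.4  65.5] 0.79
w1 165 [407.8 -81.1  65.8] 0.73
w1 180 [420.2 -82.9  65.5] 0.81
w1 195 [432.8 -84.4  65.6] 29.29
w2 145 [335.4 -63.5 124.9] 15.23
w2 160 [341.9 -64.6 125.1] 0.69
w2 175 [348.5 -65.6 125. ] 15.21
w2 190 [355.4 -66.9 124.8] 19.98
w2 205 [362.4 -67.8 124.8] 0.61
w2 220 [369.5 -68.7 124.9] 15.22
w2 235 [377.  -70.1 124.9] 0.83
w2 250 [384.1 -71.2 125.1] 9.28
w2 265 [391.3 -72.4 125.5] 20.76
```

```bash
python3 - <<'E'
from h import *
plan([(465,-210,160,172.3)],cur=[408,-64,160,172.3])
E
```

```text
[[0.0, 0.0, 0.0], [-0.076, -0.137, -0.0]]
```

Call:
jog_arm:
  plan:
    - [[0,0,0],[0,-0.04,0],-1]
    - [[0,0,0],[-0.026,-0.08,0],-1]
    - [[0,0,0],[-0.052,-0.12,0],-1]
    - [[0,0,0],[-0.076,-0.137,0],-1]
    - [[0,0,0],[-0.076,-0.137,0],-1]
    - [[0,0,0],[-0.076,-0.137,0],-1]

```text
time: 5.12
tool_pos: [464.3, -209.4, 159.4]
tcp_rot: [180.0, -0.1, 172.3]
ft_force: [0.3, 0.3, -2.2]
finger_gap: 12.8
```

```bash
python3 - <<'E'
from h import *
print(sense()['tool_pos'],sense()['tcp_rot'])
ci=camera_info("wrist"); p,d=snapshot("wrist"); cv2.imwrite("pics/w3.png",p); np.save("pics/w3.npy",d)
import json
json.dump({k:np.array(v).tolist() for k,v in ci.items()},open("pics/w3.json","w"))
cv2.imwrite("pics/w3c.png",cv2.resize(p[180:440,0:260],None,fx=2.3,fy=2.3,interpolation=cv2.INTER_CUBIC))
E
```

```text
[ 464.32886672 -209.36144451  159.42408409] [ 1.79961180e+02 -7.41875416e-02  1.72342824e+02]
```

View pics/w3.png

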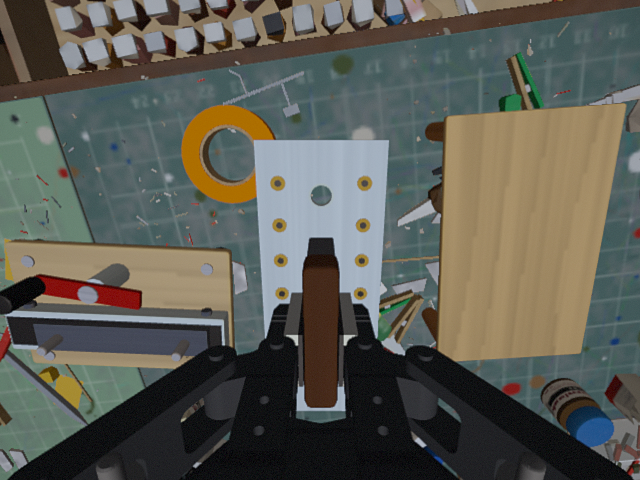

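View pics/w3c.png

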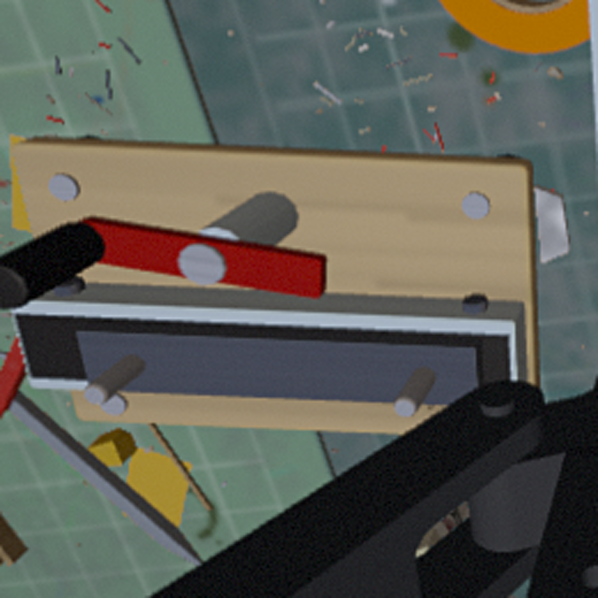

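```bash
python3 - <<'E'
from h import *
import json
ci=json.load(open("pics/w3.json"))
f=lambda q:((q[0]+.5)/2.3-.5,180+(q[1]+.5)/2.3-.5)
def S(n,pts,z):
    X=onplane(ci,[f(q) for q in pts],z); print(n,X[:,:2].round(1).tolist(),X.mean(0).round(1)); return X
def ang(v): return np.degrees(np.arctan2(v[1],v[0])).round(2)
t=S("tips",[(96,393),(405,407)],66); v=t[1]-t[0]; print(np.linalg.norm(v),ang(v))
t=S("bases",[(137,363),(431,377)],48); v=t[1]-t[0]; print(np.linalg.norm(v),ang(v))
b=S("bar",[(78,331),(477,347),(482,405)],48); v=b[1]-b[0]; print(np.linalg.norm(v),ang(v))
b=S("board",[(12,143),(531,162)],24); v=b[1]-b[0]; print(np.linalg.norm(v),ang(v),b.mean(0))
S("post",[(202,263)],66); S("knobtop",[(12,288)],92); r=S("rail edge",[(15,310),(515,322)],46); v=r[1]-r[0];print(ang(v),np.linalg.norm(v))
S("nose",[(326,256),(321,297)],63)
E
```

```text
tips [[511.3, -424.5], [529.7, -327.1]] [ 520.5 -375.8   66. ]
99.08298243272827 79.28
bases [[511.9, -424.3], [530.9, -325.5]] [ 521.4 -374.9   48. ]
100.62298392031647 79.15
bar [[497.3, -439.7], [521.4, -307.0], [544.3, -310.7]] [ 521.  -352.5   48. ]
134.86693102945813 79.68
board [[435.0, -458.2], [466.0, -282.2]] [ 450.5 -370.2   24. ]
178.72941251582264 80.03 [ 450.47783986 -370.16743289   24.        ]
post [[471.4, -374.8]] [ 471.4 -374.8   66. ]
knobtop [[461.6, -407.8]] [ 461.6 -407.8   92. ]
rail edge [[487.6, -459.9], [514.8, -292.8]] [ 501.2 -376.3   46. ]
80.75 169.21988295882375
nose [[475.4, -338.6], [488.9, -344.3]] [ 482.2 -341.4   63. ]
```

```bash
python3 - <<'E'
from h import *
plan([(470,-270,160,126),(521,-375.5,150,79.4),(521,-375.5,130,79.4)],cur=[465,-210,160,172.3])
E
```

```text
[[-0.0, -0.0, 46.3], [-0.013, -0.0588, -0.0]]
[[0.0, -0.0, 92.9], [-0.0777, -0.1565, 0.01]]
[[0.0, -0.0, 92.9], [-0.0777, -0.1565, 0.03]]
```

Call:
jog_arm:
  plan:
    - [[0,0,10],[-0.003,-0.013,0],-1]
    - [[0,0,20],[-0.006,-0.026,0],-1]
    - [[0,0,30],[-0.009,-0.039,0],-1]
    - [[0,0,40],[-0.012,-0.052,0],-1]
    - [[0,0,50],[-0.02,-0.07,0],-1]
    - [[0,0,60],[-0.034,-0.09,0],-1]
    - [[0,0,70],[-0.048,-0.11,0],-1]
    - [[0,0,80],[-0.062,-0.13,0],-1]
    - [[0,0,90],[-0.072,-0.15,0],-1]
    - [[0,0,92.9],[-0.0777,-0.1565,0.01],-1]
    - [[0,0,92.9],[-0.0777,-0.1565,0.02],-1]
    - [[0,0,92.9],[-0.0777,-0.1565,0.03],-1]

```text
time: 6.68
tool_pos: [520.4, -374.2, 129.2]
tcp_rot: [-180.0, -0.0, 79.6]
ft_force: [0.8, 0.3, -2.8]
finger_gap: 13.1
```

Call:
jog_arm:
  plan:
    - [[0,0,0],[0,0,0.01],-1]
    - [[0,0,0],[0,0,0.013],-1]
    - [[0,0,0],[0,0,0.013],-1]
    - [[0,0,0],[0,0,0.013],-1]

```text
time: 7.18
tool_pos: [521.0, -375.4, 117.6]
tcp_rot: [180.0, 0.0, 79.4]
ft_force: [-0.1, -0.3, -3.8]
finger_gap: 13.2
```

```bash
cat >> h.py <<'E'
def wsnap(n):
    import json
    s=sense(); ci=camera_info("wrist"); p,d=snapshot("wrist"); cv2.imwrite(f"pics/{n}.png",p); np.save(f"pics/{n}.npy",d)
    json.dump({k:np.array(v).tolist() for k,v in ci.items()},open(f"pics/{n}.json","w"))
    print(s['time'],s['tool_pos'].round(2),s['tcp_rot'].round(2),s['ft_force'].round(2),s['wrist_torque'].round(3),s['finger_gap'])
    return ci,p,d
E
python3 - <<'E'
from h import *
ci,p,d=wsnap("w4")
cv2.imwrite("pics/w4c.png",cv2.resize(p[120:300,240:400],None,fx=3.3,fy=3.3,interpolation=cv2.INTER_CUBIC))
E
```

```text
7.175 [ 521.02 -375.44  117.61] [1.7995e+02 3.0000e-02 7.9450e+01] [-0.09 -0.33 -3.75] [ 0.015  0.018 -0.023] 13.192684825434004
```

View pics/w4.png

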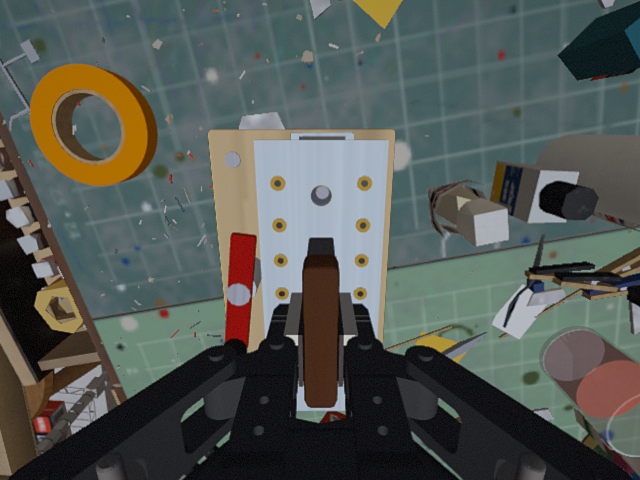

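View pics/w4c.png

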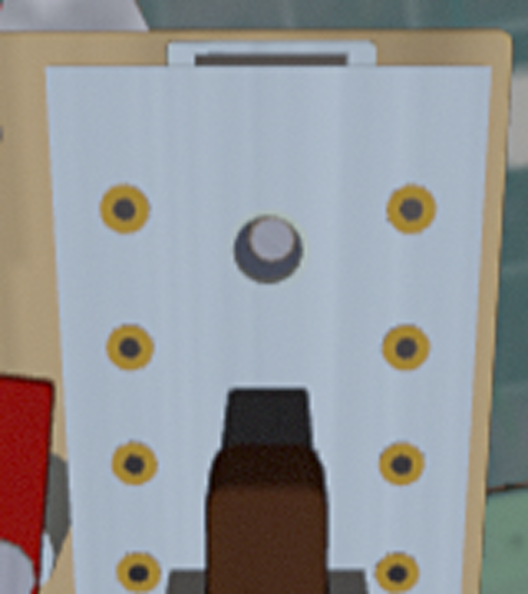

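```bash
python3 - <<'E'
from h import *
import json
ci=json.load(open("pics/w4.json"))
f=lambda q:(240+(q[0]+.5)/3.3-.5,120+(q[1]+.5)/3.3-.5)
h=onplane(ci,[f((268.5,248.5))],82.9)[0]; t=onplane(ci,[f((271.5,240))],66)[0]; t2=onplane(ci,[f((271.5,240))],65)[0]
T=R.from_euler('xyz',[180,0,79.45],degrees=True); p=np.array([521.02,-375.44,117.6])
for x in (h,t,t2): print(x.round(1),T.inv().apply(x-p).round(2))
pts=[(46,66),(491,66),(125,209),(411,209),(130,348),(405,348),(134,464),(401,464)]
X=onplane(ci,[f(q) for q in pts],82.9); print(T.inv().apply(X-p).round(1).tolist())
pts=[(195,66),(347,66)]; X=onplane(ci,[f(q) for q in pts],48); print(T.inv().apply(X-p).round(1).tolist())
print(T.inv().apply(onplane(ci,[(231.5-0,158.5),(238,294)],66)-p))
E
```

```text
[ 530.6 -326.2   82.9] [50.17  0.39 34.7 ]
[ 530.8 -327.9   66. ] [48.5   0.88 51.6 ]
[ 530.7 -328.1   65. ] [48.33  0.88 52.6 ]
[[74.9, -29.5, 34.7], [74.8, 30.3, 34.7], [55.7, -19.6, 34.7], [55.7, 20.3, 34.7], [35.7, -19.7, 34.7], [35.7, 20.1, 34.7], [17.8, -19.8, 34.7], [17.7, 20.2, 34.7]]
[[74.0, -11.6, 69.6], [74.0, 13.3, 69.6]]
[[ 65.50048047 -44.15148174  51.6       ]
 [ -8.97142408 -46.4585997   51.6       ]]
```

Call:
jog_arm:
  plan:
    - [[0,0,0],[-0.0017,0.0006,0.003],-1]
    - [[0,0,0],[-0.0017,0.0006,0.006],-1]
    - [[0,0,0],[-0.0017,0.0006,0.008],-1]
    - [[0,0,0],[-0.0017,0.0006,0.008],-1]
    - [[0,0,0],[-0.0017,0.0006,0.008],-1]

```text
time: 7.85
tool_pos: [521.1, -377.0, 109.0]
tcp_rot: [180.0, 0.0, 79.4]
ft_force: [0.5, 0.1, -2.7]
finger_gap: 12.7
```

```bash
python3 - <<'E'
from h import *
ci,p,d=wsnap("w5")
cv2.imwrite("pics/w5c.png",cv2.resize(p[150:240,270:370],None,fx=6,fy=6,interpolation=cv2.INTER_CUBIC))
E
```

```text
7.85 [ 521.05 -377.01  109.04] [180.     0.    79.44] [ 0.52  0.09 -2.72] [-0.033  0.039 -0.009] 12.679536497928375
```

View pics/w5c.png

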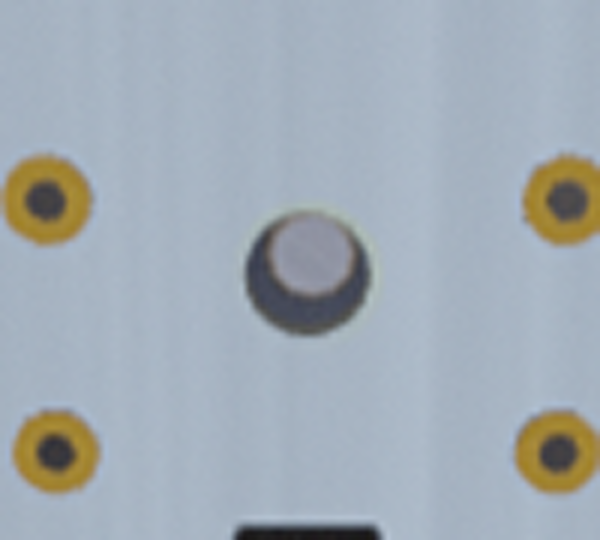

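```bash
python3 - <<'E'
from h import *
import json
ci=json.load(open("pics/w5.json"))
f=lambda q:(270+(q[0]+.5)/6-.5,150+(q[1]+.5)/6-.5)
T=R.from_euler('xyz',[180,0,79.44],degrees=True); p=np.array([521.05,-377.01,109.04])
g=lambda q,z:T.inv().apply(onplane(ci,[f(q)],z)[0]-p).round(2)
print(g((308,272),74.3), g((312,253),66), g((308,210),74.3),g((308,334),74.3))
print(T.inv().apply([471.4-521.05,-374.8+377.01,0]))
E
```

```text
[50.19  0.31 34.74] [50.28  0.64 43.04] [54.98  0.31 34.74] [45.31  0.3  34.74]
[-6.92654119e+00 -4.92141202e+01 -6.02699148e-15]
```

Call:
jog_arm:
  plan:
    - [[0,0,0],[0,0.0003,0.001],-1]
    - [[0,0,0],[0,0.0003,0.002],-1]
    - [[0,0,0],[0,0.0003,0.003],-1]
    - [[0,0,0],[0,0.0003,0.004],-1]
    - [[0,0,0],[0,0.0003,0.0045],-1]
    - [[0,0,0],[0,0.0003,0.0045],-1]

```text
time: 8.65
tool_pos: [521.3, -377.0, 104.4]
tcp_rot: [-180.0, -0.0, 79.4]
ft_force: [0.6, -0.1, -2.5]
finger_gap: 13.1
```

```bash
python3 - <<'E'
from h import *
ci,p,d=wsnap("w6")
cv2.imwrite("pics/w6c.png",cv2.resize(p[150:240,270:370],None,fx=6,fy=6,interpolation=cv2.INTER_CUBIC))
E
```

```text
8.65 [ 521.27 -377.    104.39] [-179.99   -0.     79.44] [ 0.58 -0.15 -2.49] [ 0.038 -0.002 -0.013] 13.056597727216687
```

View pics/w6c.png

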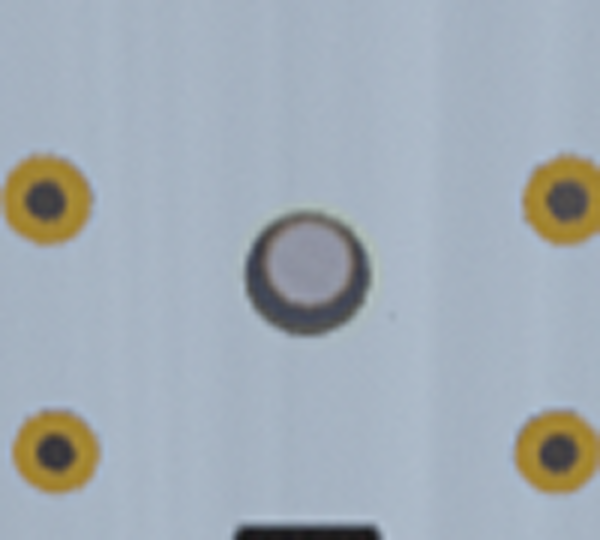

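Call:
jog_arm:
  plan:
    - [[0,0,0],[0,0,0.001],-1]
    - [[0,0,0],[0,0,0.002],-1]
    - [[0,0,0],[0,0,0.003],-1]
    - [[0,0,0],[0,0,0.004],-1]
    - [[0,0,0],[0,0,0.004],-1]

```text
time: 9.32
tool_pos: [521.2, -377.0, 100.3]
tcp_rot: [-180.0, -0.0, 79.4]
ft_force: [-0.1, -0.8, -2.1]
finger_gap: 12.8
```

Call:
jog_arm:
  plan:
    - [[0,0,0],[0,0,0.0015],-1]
    - [[0,0,0],[0,0,0.003],-1]
    - [[0,0,0],[0,0,0.0045],-1]
    - [[0,0,0],[0,0,0.006],-1]
    - [[0,0,0],[0,0,0.006],-1]

```text
time: 9.95
tool_pos: [521.2, -377.0, 94.3]
tcp_rot: [-180.0, -0.0, 79.4]
ft_force: [-0.4, -0.1, -2.3]
finger_gap: 13.1
```

Call:
jog_arm:
  plan:
    - [[0,0,0],[0,0,0.0015],-1]
    - [[0,0,0],[0,0,0.003],-1]
    - [[0,0,0],[0,0,0.004],-1]
    - [[0,0,0],[0,0,0.005],-1]
    - [[0,0,0],[0,0,0.005],-1]

```text
time: 10.58
tool_pos: [521.2, -377.0, 89.4]
tcp_rot: [-180.0, -0.0, 79.4]
ft_force: [0.3, 0.1, -3.3]
finger_gap: 12.9
```

Call:
jog_arm:
  plan:
    - [[0,0,0],[0,0,0.0005],-1]
    - [[0,0,0],[0,0,0.001],-1]
    - [[0,0,0],[0,0,0.0015],-1]
    - [[0,0,0],[0,0,0.0015],-1]
    - [[0,0,0],[0,0,0.0015],-1]

```text
time: 11.2
tool_pos: [521.4, -377.1, 88.3]
tcp_rot: [180.0, 0.0, 79.4]
ft_force: [-1.2, 0.0, 1.4]
finger_gap: 13.1
```

Call:
jog_arm:
  plan:
    - [[0,0,0],[0,0,0.0],-0.2]
    - [[0,0,0],[0,0,0],-0.2]
    - [[0,0,0],[0,0,0],-0.2]
    - [[0,0,0],[0,0,0],-0.2]
    - [[0,0,0],[0,0,0],-0.2]
    - [[0,0,0],[0,0,0],-0.2]

```text
time: 11.95
tool_pos: [521.3, -377.1, 88.0]
tcp_rot: [180.0, 0.0, 79.4]
ft_force: [-0.2, 0.5, 0.3]
finger_gap: 34.1
```

```bash
python3 - <<'E'
from h import *
ci,p,d=wsnap("w7")
for r in range(150,280,20):
    uv=[(c,r+j) for c in range(285,305) for j in range(5)]; C=cloud(ci,d,uv); print(r,np.median(C,0).round(1))
E
```

```text
11.95 [ 521.31 -377.08   88.  ] [180.     0.    79.44] [-0.25  0.52  0.32] [ 0.037  0.037 -0.032] 34.06137274936675
150 [ 522.8 -306.6   53.6]
170 [ 520.9 -315.2   53.5]
190 [ 519.2 -324.1   53.5]
210 [ 517.1 -333.4   53.5]
230 [ 515.2 -343.    53.5]
250 [ 513.  -353.    53.6]
270 [ 510.8 -363.1   53.5]
```

View pics/w7.png

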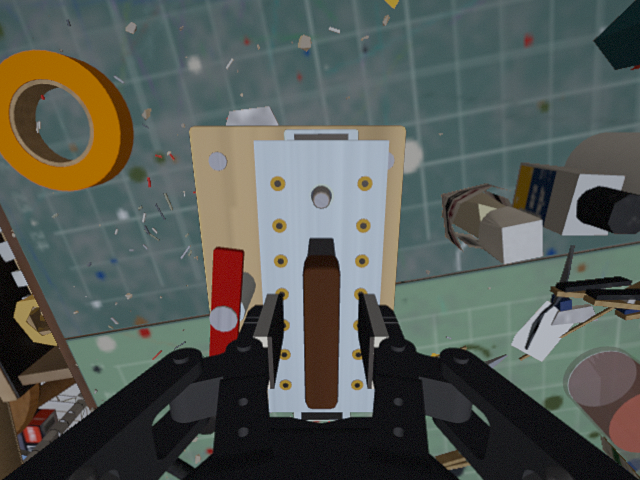

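```bash
python3 - <<'E'
from h import *
plan([(521.3,-377,170,79.4),(464,-409,170,-10.5)],cur=[521.3,-377,88,79.4])
E
```

```text
[[0.0, 0.0, 0.0], [0.0, 0.0, -0.082]]
[[0.0, -0.0, 89.9], [-0.042, -0.0504, -0.082]]
```

Call:
jog_arm:
  plan:
    - [[0,0,0],[0,0,-0.02],-0.2]
    - [[0,0,0],[0,0,-0.05],-0.2]
    - [[0,0,0],[0,0,-0.082],-0.2]
    - [[0,0,10],[-0.005,-0.006,-0.082],0]
    - [[0,0,20],[-0.01,-0.012,-0.082],0]
    - [[0,0,30],[-0.015,-0.018,-0.082],0]
    - [[0,0,40],[-0.02,-0.024,-0.082],0]
    - [[0,0,50],[-0.025,-0.03,-0.082],0]
    - [[0,0,60],[-0.03,-0.036,-0.082],0]
    - [[0,0,70],[-0.035,-0.042,-0.082],0]
    - [[0,0,80],[-0.042,-0.0504,-0.082],0]
    - [[0,0,89.9],[-0.042,-0.0504,-0.082],0]

```text
time: 13.5
tool_pos: [463.8, -409.9, 171.9]
tcp_rot: [179.9, -0.1, -10.8]
ft_force: [0.4, 0.5, 0.5]
finger_gap: 42.8
```

Call:
jog_arm:
  plan:
    - [[0,0,0],[0,0,0],0]
    - [[0,0,0],[0,0,0],0]
    - [[0,0,0],[0,0,0],0]

```text
time: 13.88
tool_pos: [464.2, -409.1, 170.4]
tcp_rot: [180.0, -0.0, -10.3]
ft_force: [0.6, -0.1, -0.2]
finger_gap: 42.9
```

```bash
python3 - <<'E'
from h import *
ci,p,d=wsnap("w8")
p,d=snapshot("top"); cv2.imwrite("pics/top1.png",p)
E
```

```text
13.875 [ 464.24 -409.08  170.36] [ 1.7999e+02 -2.0000e-02 -1.0320e+01] [ 0.58 -0.09 -0.16] [-0.02   0.052  0.019] 42.854905861844294
```

View pics/w8.png

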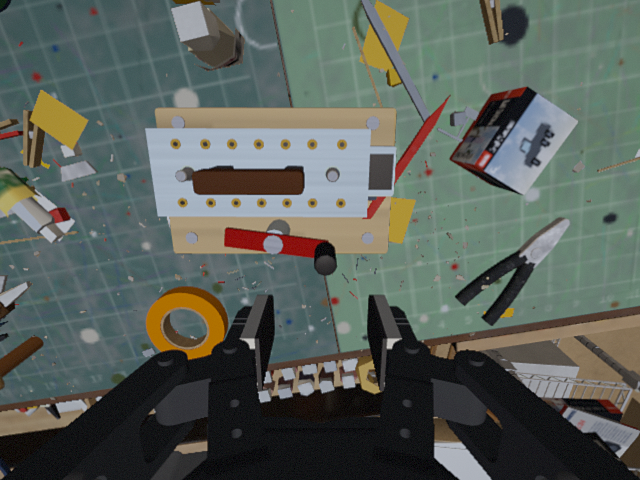

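```bash
python3 - <<'E'
from h import *
import json
ci=json.load(open("pics/w8.json")); p=cv2.imread("pics/w8.png")
cv2.imwrite("pics/w8c.png",cv2.resize(p[190:290,200:350],None,fx=5,fy=5,interpolation=cv2.INTER_CUBIC))
E
```

```text
(no output)
```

View pics/w8c.png

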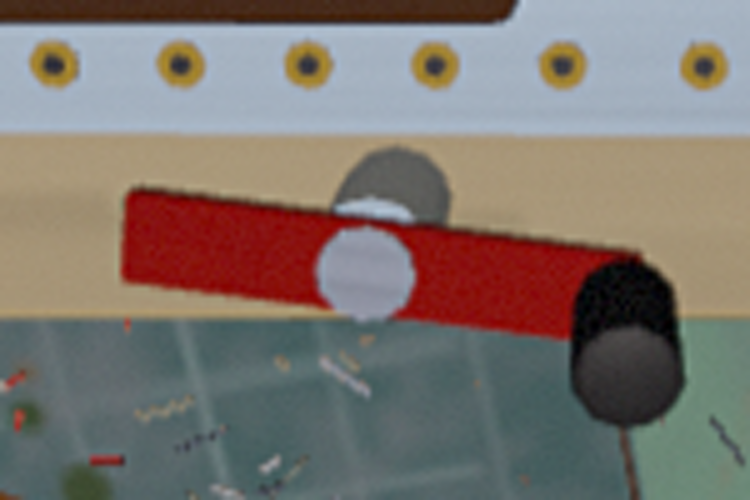

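```bash
python3 - <<'E'
from h import *
import json
ci=json.load(open("pics/w8.json"))
f=lambda q:(200+(q[0]+.5)/5-.5,190+(q[1]+.5)/5-.5)
def S(n,pts,z):
    X=onplane(ci,[f(q) for q in pts],z); print(n,X[:,:2].round(1).tolist()); return X
k=S("knob top",[(628,376)],92)[0]; kb=S("knob base",[(626,300)],62)[0]
for z in (64,66,70): S(f"post{z}",[(365,273)],z)
n=S("bar nose",[(130,190),(122,281)],63)
v=S("bar top edge far",[(130,188),(640,252)],63); d=v[0]-v[1]; print(np.degrees(np.arctan2(d[1],d[0])))
v=S("bar near edge",[(122,283),(570,338)],63); d=v[0]-v[1]; print(np.degrees(np.arctan2(d[1],d[0])))
g=lambda u:(u[0],u[1])
v=onplane(ci,[(147,128),(369,150),(369,217),(157,217)],54); print(v.round(1).tolist(), v.mean(0)); d=v[0]-v[1];print(np.degrees(np.arctan2(d[1],d[0])))
v=onplane(ci,[(175.5,144),(343,144),(182,202.5),(340.5,202.5)],54); print(v.mean(0));d=v[0]-v[1];print(np.degrees(np.arctan2(d[1],d[0])))
E
```

```text
knob top [[462.2, -412.1]]
knob base [[461.9, -412.1]]
post64 [[473.2, -376.8]]
post66 [[473.8, -377.2]]
post70 [[475.0, -378.0]]
bar nose [[490.7, -347.0], [478.0, -342.4]]
bar top edge far [[491.0, -347.1], [469.0, -415.4]]
72.13660675363359
bar near edge [[477.7, -342.3], [458.1, -403.3]]
72.17460200705119
[[564.5, -310.7, 54.0], [523.9, -453.6, 54.0], [477.8, -447.2, 54.0], [505.2, -297.6, 54.0]] [ 517.87150972 -377.29355481   54.        ]
74.1281361976854
[ 521.54584769 -377.63377332   54.        ]
79.58513777402139
```

```bash
python3 - <<'E'
from h import *
plan([(462.2,-412.1,105,-17.8),(462.2,-412.1,85,-17.8)],cur=[464,-409,170,-10.5])
print()
px,py=473.4,-376.9
L=[]
for i in range(1,11):
    a=np.radians(252.2-8.5*i); L.append((px+37*np.cos(a),py+37*np.sin(a),85,-17.8-6*i))
plan(L,cur=[462.2,-412.1,85,-17.8])
E
```

```text
[[0.0, -0.0, 7.3], [-0.0012, 0.0034, 0.065]]
[[0.0, -0.0, 7.3], [-0.0012, 0.0034, 0.085]]

[[0.0, -0.0, 6.0], [-0.0056, -0.0003, -0.0]]
[[0.0, -0.0, 12.0], [-0.0109, -0.0016, -0.0]]
[[0.0, -0.0, 18.0], [-0.016, -0.0035, -0.0]]
[[0.0, -0.0, 24.0], [-0.0208, -0.0063, -0.0]]
[[0.0, -0.0, 30.0], [-0.0251, -0.0097, -0.0]]
[[0.0, -0.0, 36.0], [-0.0289, -0.0137, -0.0]]
[[0.0, -0.0, 42.0], [-0.032, -0.0182, -0.0]]
[[0.0, -0.0, 48.0], [-0.0344, -0.0231, -0.0]]
[[0.0, -0.0, 54.0], [-0.0361, -0.0283, -0.0]]
[[0.0, -0.0, 60.0], [-0.037, -0.0337, -0.0]]
```

Call:
jog_arm:
  plan:
    - [[0,0,7.3],[-0.0024,-0.0027,0.03],-0.3]
    - [[0,0,7.3],[-0.0024,-0.0027,0.05],-0.3]
    - [[0,0,7.3],[-0.0024,-0.0027,0.06],-0.3]
    - [[0,0,7.3],[-0.0024,-0.0027,0.06],-0.3]

```text
time: 14.48
tool_pos: [461.8, -405.6, 109.0]
tcp_rot: [-179.9, 0.1, -17.7]
ft_force: [-0.5, -0.2, 0.2]
finger_gap: 30.0
```

```bash
python3 - <<'E'
from h import *
plan([(462.2,-412.1,105,-17.8),(462.2,-412.1,85,-17.8)],cur=[462.13,-405.91,110,-17.8])
E
```

```text
[[0.0, 0.0, 0.0], [0.002, 0.0059, 0.005]]
[[0.0, 0.0, 0.0], [0.002, 0.0059, 0.025]]
```

Call:
jog_arm:
  plan:
    - [[0,0,0],[0.002,0.0059,0],-0.3]
    - [[0,0,0],[0.002,0.0059,0],-0.3]
    - [[0,0,0],[0.002,0.0059,0.01],-0.3]
    - [[0,0,0],[0.002,0.0059,0.02],-0.3]
    - [[0,0,0],[0.002,0.0059,0.025],-0.3]
    - [[0,0,0],[0.002,0.0059,0.025],-0.3]
    - [[0,0,0],[0.002,0.0059,0.025],-0.3]
  force: 20

```text
time: 15.35
tool_pos: [462.4, -412.3, 85.2]
tcp_rot: [180.0, -0.0, -17.8]
ft_force: [-0.2, -0.0, 0.0]
finger_gap: 29.8
```

```bash
python3 - <<'E'
from h import *
ci,p,d=wsnap("w9")
E
```

```text
15.35 [ 462.41 -412.32   85.16] [ 1.7999e+02 -1.0000e-02 -1.7750e+01] [-0.18 -0.    0.02] [-0.058 -0.05   0.02 ] 29.803299987179923
```

View pics/w9.png

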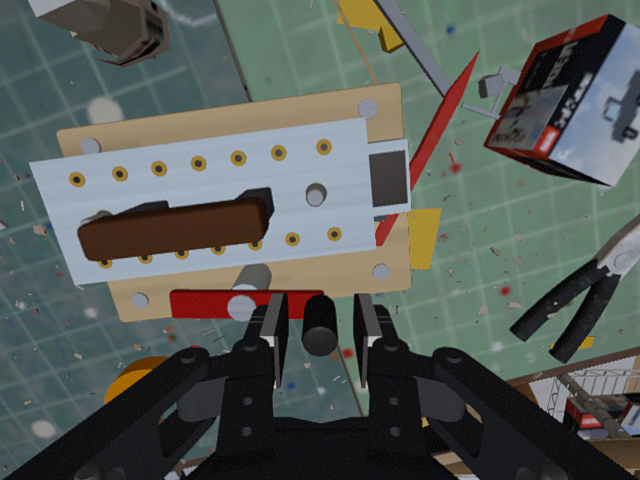

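The knob (320,325) stands centred between the pads. Close on it, then follow the arc.

Call:
jog_arm:
  plan:
    - [[0,0,0],[0,0,0],-1]
    - [[0,0,0],[0,0,0],-1]
    - [[0,0,0],[0,0,0],-1]
    - [[0,0,0],[0,0,0],-1]
    - [[0,0,0],[0,0,0],-1]
  force: 25

```text
time: 16.02
tool_pos: [462.7, -412.2, 85.5]
tcp_rot: [-180.0, -0.0, -17.8]
ft_force: [0.9, 4.0, 4.8]
finger_gap: 14.2
```

Call:
jog_arm:
  plan:
    - [[0,0,6],[-0.0056,-0.0003,0],-1]
    - [[0,0,12],[-0.0109,-0.0016,0],-1]
    - [[0,0,18],[-0.016,-0.0035,0],-1]
    - [[0,0,24],[-0.0208,-0.0063,0],-1]
    - [[0,0,30],[-0.0251,-0.0097,0],-1]
    - [[0,0,36],[-0.0289,-0.0137,0],-1]
    - [[0,0,42],[-0.032,-0.0182,0],-1]
    - [[0,0,48],[-0.0344,-0.0231,0],-1]
    - [[0,0,54],[-0.0361,-0.0283,0],-1]
    - [[0,0,60],[-0.037,-0.0337,0],-1]
    - [[0,0,60],[-0.037,-0.0337,0],-1]

```text
time: 17.4
tool_pos: [436.2, -370.5, 85.6]
tcp_rot: [179.9, -0.1, -77.9]
ft_force: [-6.9, -4.5, 5.4]
finger_gap: 13.6
```

```bash
python3 - <<'E'
from h import *
ci,p,d=wsnap("w10")
E
```

```text
17.4 [ 436.21 -370.5    85.56] [ 1.7988e+02 -1.5000e-01 -7.7890e+01] [-6.87 -4.53  5.37] [-0.612  1.056 -0.273] 13.619306691220071
```

View pics/w10.png

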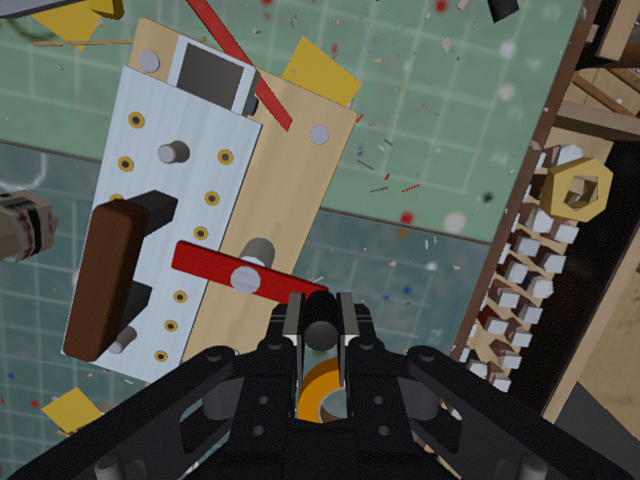

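Call:
jog_arm:
  plan:
    - [[0,0,0],[-0.001,0,0],-1]
    - [[0,0,0],[-0.001,0,0],-1]
    - [[0,0,0],[0,0,0],-1]
    - [[0,0,0],[0,0,0],-0.3]
    - [[0,0,0],[0,0,0],-0.3]
    - [[0,0,0],[0,0,0],-0.3]
    - [[0,0,0],[0,0,0],-0.3]
    - [[0,0,0],[0,0,-0.02],-0.3]
    - [[0,0,0],[0,0,-0.05],-0.3]
    - [[0,0,0],[0,0,-0.1],-0.3]
    - [[0,0,0],[0,0,-0.1],-0.3]
    - [[0,0,0],[0,0,-0.1],-0.3]

```text
time: 18.95
tool_pos: [437.6, -369.1, 186.2]
tcp_rot: [-179.9, -0.1, -77.8]
ft_force: [-0.3, -0.2, -0.8]
finger_gap: 29.5
```

```bash
python3 - <<'E'
from h import *
ci,p,d=wsnap("w11")
p,d=snapshot("top"); cv2.imwrite("pics/top2.png",cv2.resize(p[200:330,220:480],None,fx=3,fy=3,interpolation=cv2.INTER_CUBIC))
E
```

```text
18.95 [ 437.64 -369.13  186.25] [-1.7994e+02 -9.0000e-02 -7.7760e+01] [-0.26 -0.19 -0.76] [0.001 0.017 0.033] 29.539508056715643
```

View pics/w11.png

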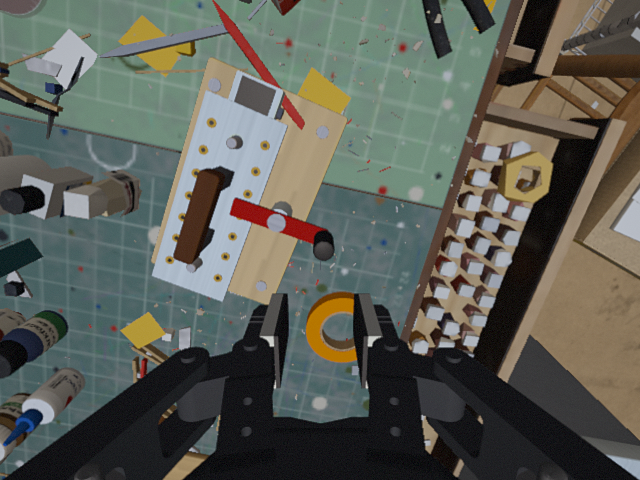

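View pics/top2.png

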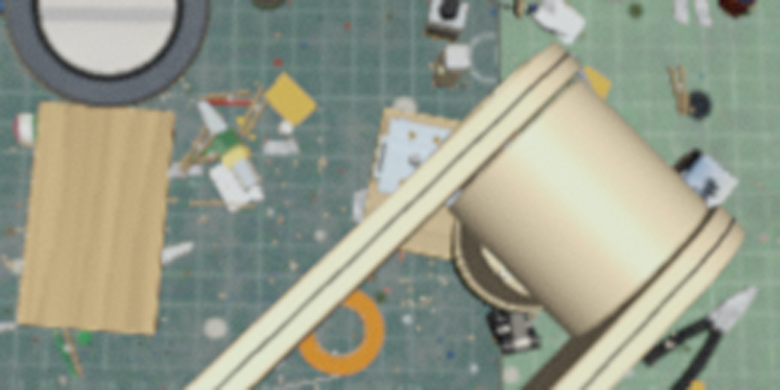

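Measure the keeper angle and the template before handing in.

```bash
python3 - <<'E'
from h import *
import json
ci=json.load(open("pics/w11.json")); p=cv2.imread("pics/w11.png"); d=np.load("pics/w11.npy")
hsv=cv2.cvtColor(p,cv2.COLOR_BGR2HSV); m=cv2.inRange(hsv,(0,160,90),(8,255,255))|cv2.inRange(hsv,(172,160,90),(180,255,255))
m[:195]=0;m[260:]=0;m[:,:220]=0;m[:,340:]=0
c=max(cv2.findContours(m,0,2)[0],key=cv2.contourArea); b=cv2.boxPoints(cv2.minAreaRect(c)); X=onplane(ci,b,63)
for i in range(4):
    v=X[i]-X[i-1]; print(np.linalg.norm(v).round(1),np.degrees(np.arctan2(v[1],v[0])).round(1))
k=onplane(ci,[(324,248)],92)[0]; print(k, np.degrees(np.arctan2(k[1]+376.9,k[0]-473.4)))
# plate screws & pins & level
uv=[(c0+i,r0+j) for (c0,r0) in [(255,112),(185,265),(222,265),(268,128),(240,190),(217,120)] for i in range(4) for j in range(4)]
C=cloud(ci,d,uv); print(np.median(C.reshape(6,16,3),1).round(1))
s=onplane(ci,[(214,122),(274,145),(168,251),(218,278)],54);print(s.round(1).tolist())
for a,b in ((0,2),(1,3)):
    v=s[a]-s[b];print(np.linalg.norm(v),np.degrees(np.arctan2(v[1],v[0])))
E
```

```text
33.0 -7.2
13.7 -100.0
32.5 173.1
13.9 82.1
[ 436.40418449 -374.21710736   92.        ] 175.85223888528947
[[ 500.8 -448.6   53.2]
 [ 534.1 -327.9   64.7]
 [ 508.7 -329.2   53.7]
 [ 490.  -440.    53.7]
 [ 503.2 -392.2   53.7]
 [ 526.2 -437.8   53.4]]
[[529.0, -436.8, 54.0], [485.0, -430.3, 54.0], [553.1, -333.2, 54.0], [511.7, -318.5, 54.0]]
106.36211412881707 -103.11090369296998
114.95220455896245 -103.40080710555074
```

```bash
python3 - <<'E'
from h import *
plan([(436.7,-374,115,-10.5),(436.7,-374,85,-10.5)],cur=[437.3,-368.7,185,-77.8])
E
```

```text
[[0.0, 0.0, -67.3], [0.0051, 0.0017, 0.07]]
[[0.0, 0.0, -67.3], [0.0051, 0.0017, 0.1]]
```

Call:
jog_arm:
  plan:
    - [[0,0,-10],[0.0051,0.0017,0.01],-0.3]
    - [[0,0,-20],[0.0051,0.0017,0.02],-0.3]
    - [[0,0,-30],[0.0051,0.0017,0.03],-0.3]
    - [[0,0,-40],[0.0051,0.0017,0.04],-0.3]
    - [[0,0,-50],[0.0051,0.0017,0.05],-0.3]
    - [[0,0,-60],[0.0051,0.0017,0.06],-0.3]
    - [[0,0,-67.3],[0.0051,0.0017,0.07],-0.3]
    - [[0,0,-67.3],[0.0051,0.0017,0.07],-0.3]
    - [[0,0,-67.3],[0.0051,0.0017,0.07],-0.3]

```text
time: 20.18
tool_pos: [436.5, -374.0, 114.7]
tcp_rot: [-180.0, 0.0, -10.6]
ft_force: [0.3, 0.7, 0.2]
finger_gap: 30.1
```

```bash
python3 - <<'E'
from h import *
ci,p,d=wsnap("w12")
E
```

```text
20.175 [ 436.52 -373.97  114.66] [-1.7997e+02  5.0000e-02 -1.0630e+01] [0.34 0.67 0.24] [-0.037  0.053 -0.005] 30.057584557162336
```

View pics/w12.png

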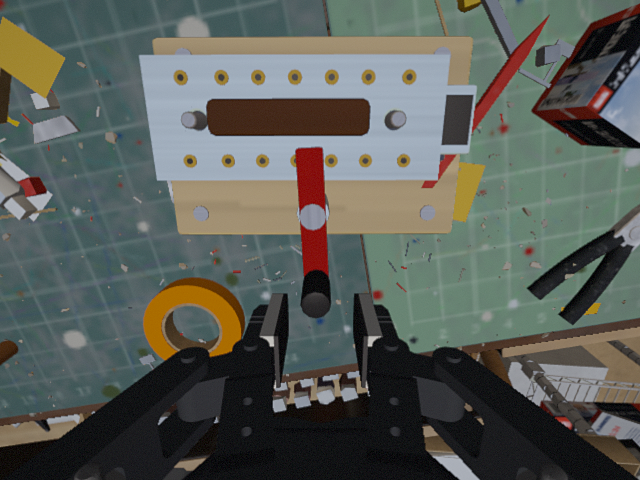

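Call:
jog_arm:
  plan:
    - [[0,0,0],[0,0,0.015],-0.3]
    - [[0,0,0],[0,0,0.03],-0.3]
    - [[0,0,0],[0,0,0.03],-0.3]
    - [[0,0,0],[0,0,0.03],-1]
    - [[0,0,0],[0,0,0.03],-1]
    - [[0,0,0],[0,0,0.03],-1]
    - [[0,0,0],[0,0,0.03],-1]
    - [[0,0,0],[0,-0.001,0.03],-1]
    - [[0,0,0],[0,-0.002,0.03],-1]
    - [[0,0,0],[0,-0.003,0.03],-1]
    - [[0,0,0],[0,-0.003,0.03],-1]

```text
time: 21.6
tool_pos: [436.5, -372.0, 84.7]
tcp_rot: [179.9, 0.0, -10.5]
ft_force: [-4.0, -4.4, -8.2]
finger_gap: 14.2
```

Call:
jog_arm:
  plan:
    - [[0,0,0],[0,-0.001,0],-1]
    - [[0,0,0],[0,-0.001,0],-1]
    - [[0,0,0],[0,-0.002,0],-1]
    - [[0,0,0],[0,-0.002,0],-1]

```text
time: 22.1
tool_pos: [436.6, -370.5, 84.8]
tcp_rot: [179.9, 0.1, -10.5]
ft_force: [-4.9, -6.8, -8.6]
finger_gap: 13.7
```

Call:
jog_arm:
  plan:
    - [[0,0,0],[0,-0.001,0],-1]
    - [[0,0,0],[0,-0.001,0],-1]
    - [[0,0,0],[0,-0.002,0],-1]
    - [[0,0,0],[0,-0.002,0],-1]

```text
time: 22.6
tool_pos: [436.5, -369.3, 84.8]
tcp_rot: [179.8, 0.1, -10.5]
ft_force: [-8.0, -10.4, -10.0]
finger_gap: 13.9
```

Call:
jog_arm:
  plan:
    - [[0,0,0],[0,0,0],-0.3]
    - [[0,0,0],[0,0,0],-0.3]
    - [[0,0,0],[0,0,0],-0.3]
    - [[0,0,0],[0,0,0],-0.3]
    - [[0,0,0],[0,0,-0.03],-0.3]
    - [[0,0,0],[0,0,-0.06],-0.3]
    - [[0,0,0],[-0.01,0,-0.1],-0.3]
    - [[0,0,0],[-0.01,0,-0.1],-0.3]
    - [[0,0,0],[-0.01,0,-0.1],-0.3]

```text
time: 23.72
tool_pos: [428.2, -365.4, 184.7]
tcp_rot: [-180.0, -0.0, -10.5]
ft_force: [-0.4, 0.9, -0.6]
finger_gap: 30.0
```

```bash
python3 - <<'E'
from h import *
ci,p,d=wsnap("w13")
cv2.imwrite("pics/w13c.png",cv2.resize(p[80:320,180:440],None,fx=2.5,fy=2.5,interpolation=cv2.INTER_CUBIC))
E
```

```text
23.725 [ 428.21 -365.38  184.7 ] [-1.800e+02 -1.000e-02 -1.046e+01] [-0.4   0.86 -0.56] [-0.016  0.048  0.019] 30.03296260525704
```

View pics/w13c.png

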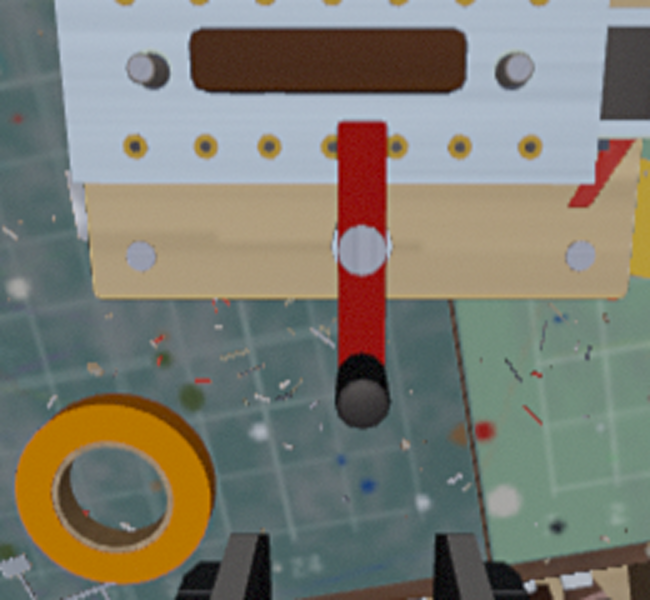

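```bash
python3 - <<'E'
from h import *
import json
ci=json.load(open("pics/w13.json")); d=np.load("pics/w13.npy")
f=lambda q:(180+(q[0]+.5)/2.5-.5,80+(q[1]+.5)/2.5-.5)
v=onplane(ci,[f(q) for q in [(362,122),(362,250)]],63); e=v[0]-v[1]; print("keeper dir",np.degrees(np.arctan2(e[1],e[0])))
for q in [(90,110),(170,160),(430,165),(570,110),(300,165),(560,165)]:
    u,w=map(round,f(q)); uv=[(u+i,w+j) for i in range(-2,3) for j in range(-2,3)]; print(np.median(cloud(ci,d,uv),0).round(1))
hand_in(); print(sense()['time'])
E
```

```text
keeper dir -10.318489579747533
[ 523.8 -308.7   53.6]
[ 506.5 -327.8   53.6]
[ 491.6 -400.3   53.3]
[ 499.2 -441.2   53.1]
[ 498.4 -363.8   53.9]
[ 484.9 -436.8   53.5]
the job is handed in; nothing more can be done
the job is handed in; nothing more can be done
```

The template is on both pins, flat on the pin bar, and the red keeper is shut over its edge. I handed the job in at about 23.7 s of the 67 s allowed; it returns no verdict, so the checks below are my own.

- **Template:** I gripped it by the handle and carried it round the robot's side of the lamp. Sighting a pin through the hole gave the pin bar offset, about 7 mm to the jig's +y side. It slid down both pins with no measurable resistance until it seated, where the contact force was about 4 N.
- **Keeper:** The first swing left it about 4–6° short of shut, because the knob slipped between the pads. I took the knob again across the jig's y and pushed it to the stop, with about 13 N sideways at the tool.

Last checks:

| Check | Measured | Expected |
|---|---|---|
| Plate top height | 53.1–53.9 mm, level within noise | 54 mm |
| Pins | both visible through their holes | both through |
| Keeper direction | -10.3° | about -10.5° (fully shut) |
| Gripper | open and about 100 mm clear of the knob | touching nothing |

The bystanders were not touched as far as the pictures show; I did not measure their positions again. The final view from above was partly blocked by the arm, so these checks rest on the wrist camera.

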